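Rebuild the film spindle and try its brake

TASK

Build up the film spindle for the sweet-wrapping machine: thread the big blue flange, then the green guide disc, then the orange collar onto the upright steel post, hub upward as they lie, lowering each under control (never letting it drop) until it sits flat and fully home. Then press the red brake pedal down to its stop for a moment and let it come right up again. Leave the bottle, tub, brush and carton where they are.

Things in the scene. Friction and masses are not known exactly. Their poses are not given: they have to be found in the camera images.
- stand: Grey steel unwinder stand fixed to the bench, place and yaw vary. Origin on the bench directly under the post's axis, z up; the base plate (310 x 110 x 12 mm) reaches 240 mm to its own -x, where the pedal is, and 70 mm to +x.
- seat (a point): Foot of the post: centre of the post on the base plate's top, 12 mm above the bench. The steel post is 31 mm in diameter and 84 mm tall from here; its top 10 mm taper to 16 mm diameter.
- post_top (a point): Centre of the post's tip, 84 mm above the seat.
- flange: Blue plastic flange, 40 mm tall in all: disc 120 mm across and 8 mm thick below, hub 58 mm in outer diameter above it (grip it there), bore 35 mm right through. Origin: bore centre at the underside, z along the bore, up. About 0.25 kg. It goes lowest, its underside on the seat.
- guide: Green plastic guide disc, 22 mm tall in all: disc 100 mm across and 6 mm thick below, hub 58 mm in outer diameter above it (grip it there), bore 35 mm. Origin: bore centre at the underside, z along the bore, up. About 0.15 kg. Home, its underside is 40 mm above the seat.
- collar: Plain orange collar, 60 mm outer diameter, 20 mm tall, bore 35 mm. Origin: bore centre at the underside, z along the bore, up. About 0.12 kg. Home, its underside is 62 mm above the seat and the post's tip shows 2 mm above it.
- pedal (a joint): Brake pedal angle in rad: 0 = up (sprung back), 0.28 = down at its stop, level. Its hinge is horizontal, along the stand's y, 88 mm to -x of the post axis and 36 mm above the bench. Pressing at the tread takes about 4 N at first and 8 N at the stop; it springs up by itself. A black rubber brake shoe between pedal and post is linked to it.
- tread (a point): Middle of the top face of the red tread (75 mm along the stand's x, 85 mm wide), 90 mm from the hinge; it moves with the pedal: about 69 mm above the bench when up, 44 mm when down at the stop. The tread slopes up away from the post by 0.28 rad when up.
- bottle: Bystander: clear bottle with blue cap, 64 mm across, 170 mm tall; origin under its centre.
- tub: Bystander: white tub of wrapped sweets, 220 x 160 x 80 mm, heavy; origin under its centre.
- brush: Bystander: white-handled hand brush 200 mm long, lying on the bench; origin under its middle.
- carton: Bystander: brown carton 140 x 100 x 70 mm; origin under its centre.
Not all that is in view belongs to the job. There is more than one size of the flange; the one meant has the size given above.

How it is judged:
By the outcome, as a careful person would: the job done as asked, in the order asked, and still so for the second after the job is handed in, with the robot touching nothing.
It also fails if it takes over 72 s, if anything falls off the work surface, if the arm or the gripper's body presses on something with over 40 N, if the wrist force passes 120 N, or if a joint passes its speed limit or range.

ROBOT

A 6-joint arm with a two-finger parallel gripper is mounted at the origin on the work surface. World frame = base frame: x ahead of the robot, y to its left, z up, the work surface at z = 0. Lengths are in m, angles in rad, forces in N, time in s.
With the tool pointing down it reaches from about 0.375 to 0.9 m from the base axis. Payload 3.1 kg.
Tool frame: the origin (TCP) lies at the very end of the fingers, on their centre line; the grasp point (between the pads) lies 19 mm behind it; z points along the fingers, y is the line along which they close (so a half turn about z gives the same grasp; the last joint's range is limited). The gripper opens to 85 mm and grips with 20 to 120 N. Pads are 22 mm wide; open, the fingers measure 114 mm over their backs; the gripper's body (76 mm by 85 mm) begins 54 mm behind the grasp point. The pads swing forward as they close: fully open they stand 13 mm farther back than shut.
Start: joints at [0.99, 0.527, 1.433, -0, 1.181, -0.178], TCP at [0.245, 0.575, 0.209] pointing down, gripper open.
Joint ranges: [-3.08, 3.08], [-0.75, 2.2], [0.22, 2.44], [-1.43, 4.57], [0, 2.65], [-2.85, 2.85]. Speed limits (rad/s): [2.79, 2.79, 3.14, 3.14, 3.14, 3.14].

INTERFACE

Orientations are given as a unit quaternion [x, y, z, w].
In Python, from station import manip, vision gives the robot as it stands.
- The arm moves only by the tool drive_tool, never from a script. Its argument "deltas" is a list that holds one entry, the list of rows, each a list of 4 numbers: the shift along the tool's x, y, z in mm, then the turn about the tool's z in rad. A call has 1 to 5 rows; each row is the pose to reach, as a shift and turn from the pose commanded when the call began, along the tool's axes at that moment; what a row does not reach only later rows make up. A row lasts 1/12 s, in which the tool goes at most 41.7 mm and 7.16 degrees, less where a joint would pass 70% of its speed; a pose out of reach is approached as far as the arm can. A call with a gripper value outside its range is refused whole. "jaw" is the finger opening in mm, from 0 to 85.4, set as the call begins (left out, the last holds). The fingers move at their own pace and stop on an object; "force" is the grip in N (left out, the last holds). Time passes only in rows, so rows that repeat a pose let the fingers close. It gives the time, the measured TCP pose, the force, the opening and the grip force at its end, in the units of the state.
- manip.sense(): the state, without advancing time (a new reading comes with each control period).
- vision.snapshot(name): name is "scene" or "top" or "wrist"; returns the picture (480x640x3 uint8, red, green, blue); there is no depth.
- vision.camera_model(name): a dict with "camera_matrix" (3x3 intrinsics, pixels), "rvec" (rotation vector, rad) and "tvec" (3), from world to camera coordinates, as OpenCV has them. Camera axes: x right, y down, z forward; pixel columns grow to the right and rows downward; lengths in m; the calibration is good to about 2 mm. A picture is of the moment at which its call begins: read the wrist's pose just before it. camera_model takes no time and is no camera call; for the wrist camera it gives the pose at the moment of the call.
- manip.sign_off(): hands the job in; it is judged then, once.
The state is a dict: "t": time; "q": joint angles; "qd": joint speeds; "tau": joint torques, N m; "tcp_pos": TCP position; "tool_rot": TCP orientation; "force": force on the tool from outside, world axes, zero at the start; "ft_torque": the same for the moment, N m; "finger_gap": opening from 0.0 (shut) to 1.0 (fully open); "gripper_force": force on a finger pad.
Only numpy, scipy, OpenCV 4.12 (cv2) and the standard library are available. Lean on these libraries where they do the work, as an engineer would, in place of code of your own. Each camera call takes 0.05 s, during which the arm holds its last target. There are 200 camera calls.

## Working session

There is one attempt and no reset: what is moved stays moved. The work goes in short steps, Python scripts to look and compute and a tool call to move; the robot and the scene stay as the last step left them, time stands still between calls to the robot, and variables do not carry over. Pictures are saved under pics/ and viewed, at most 10 in all, crops included, and the job is handed in when it is done.

Besides the shell and the picture viewer there is one more tool, called after "Request:" as name(argument=value, ...), one argument or row to a line, values as JSON. drive_tool: Moves the arm, as the interface text tells. Its arguments: {"type":"object","properties":{"deltas":{"type":"array"},"jaw":{"type":"number"},"force":{"type":"number"}},"required":["deltas"]}

```bash
ls; mkdir -p pics
python3 - <<'E'
from station import manip, vision
import cv2
for n in("scene","top"):
    im=vision.snapshot(n); cv2.imwrite(f"pics/{n}0.png",im[:,:,::-1])
    m=vision.camera_model(n);print(n,m)
print(manip.sense())
E
```

```text
pics
scene {'camera_matrix': array([[485.93768458,   0.        , 313.84499713],
       [  0.        , 485.93768458, 239.07802689],
       [  0.        ,   0.        ,   1.        ]]), 'rvec': array([ 2.14736693,  1.50944814, -0.43737619]), 'tvec': array([-0.26519951, -0.43797125,  1.78999995])}
top {'camera_matrix': array([[503.67495821,   0.        , 316.45022605],
       [  0.        , 503.67495821, 241.53195425],
       [  0.        ,   0.        ,   1.        ]]), 'rvec': array([ 2.07553832, -2.1428183 ,  0.22596156]), 'tvec': array([0.07981221, 0.61502519, 1.12201376])}
{'t': 0.1, 'q': array([ 9.89516567e-01,  5.28383588e-01,  1.43383398e+00, -3.52885837e-05,
        1.18139037e+00, -1.78492035e-01]), 'qd': array([-1.10551470e-04, -1.41257458e-03, -1.66915402e-03, -8.95738675e-04,
       -2.01107498e-05, -7.58124212e-04]), 'tau': array([ 2.91248871e-04, -4.43307853e+01, -1.78586036e+01, -1.72827054e-04,
        3.86157029e-03, -1.15285648e-06]), 'tcp_pos': array([0.24456741, 0.57438148, 0.20820611]), 'tool_rot': array([ 2.00028535e-01,  9.79789554e-01, -9.41853653e-04, -3.58494577e-04]), 'force': array([-0.11032512,  1.19500462,  0.50256825]), 'ft_torque': array([-0.01933694, -0.01617233,  0.04475656]), 'gripper_force': 0.0, 'finger_gap': 1.0005733878711869}
```

View pics/top0.png

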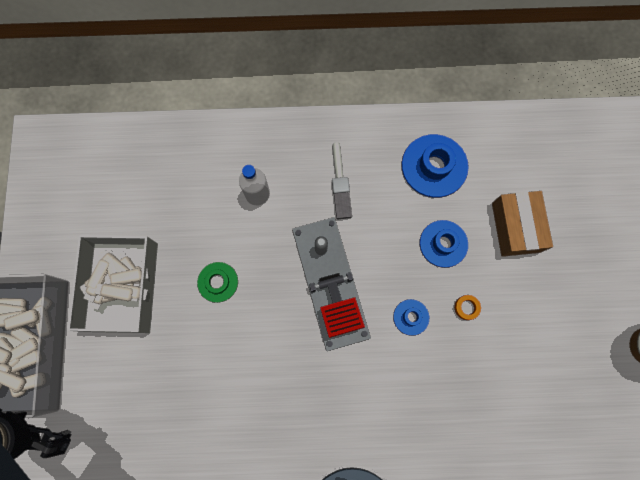

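View pics/scene0.png

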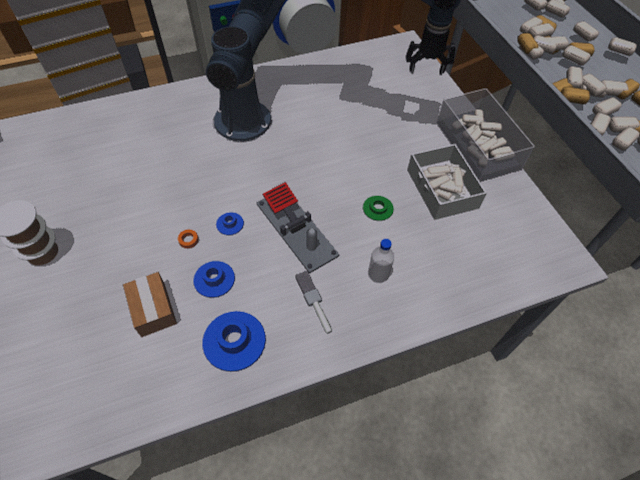

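The top picture shows three blue flanges, large (435,165), middle (444,243) and small (411,317). The green guide is at (217,282), the orange collar at (467,307), the post tip at about (320,242) and the red tread at (342,317). Next I measure the diameters.

```bash
cat > h.py <<'E'
import numpy as np, cv2
from station import manip, vision
from scipy.optimize import least_squares
def cast(m,uv,z):
    K=m["camera_matrix"];R=cv2.Rodrigues(m["rvec"])[0];t=m["tvec"]
    uv=np.atleast_2d(np.float64(uv)); d=np.c_[uv,np.ones(len(uv))]@np.linalg.inv(K).T@R
    c=-R.T@t; return c+d*((z-c[2])/d[:,2])[:,None]
def proj(m,p): return cv2.projectPoints(np.float64(p).reshape(-1,1,3),m["rvec"],m["tvec"],m["camera_matrix"],None)[0][:,0]
def hsv(im): return cv2.cvtColor(im,cv2.COLOR_RGB2HSV)
def mask(im,c):
    lo,hi={"blue":((100,120,40),(130,255,255)),"green":((50,120,40),(85,255,255)),"orange":((5,150,80),(20,255,255)),"red":((0,170,60),(4,255,255))}[c]
    k=cv2.inRange(hsv(im),lo,hi)
    if c=="red": k|=cv2.inRange(hsv(im),(175,170,60),(180,255,255))
    return k
def circ(P):
    f=lambda v:np.hypot(P[:,0]-v[0],P[:,1]-v[1])-v[2]
    s=least_squares(f,[*P[:,:2].mean(0),.05],loss="soft_l1",f_scale=.001); return s.x
def blobs(im,c,amin=150):
    cs,_=cv2.findContours(mask(im,c),cv2.RETR_EXTERNAL,cv2.CHAIN_APPROX_NONE)
    return [k[:,0] for k in cs if cv2.contourArea(k)>amin]
E
python3 - <<'E'
from h import *
for n in("top","scene"):
    im=vision.snapshot(n);m=vision.camera_model(n)
    for c,z in(("blue",.004),("green",.003),("orange",.014),("red",.06)):
        for k in blobs(im,c):
            P=cast(m,k,z);x=circ(P);print(n,c,k.mean(0).round(),"xy",x[:2].round(4),"D",(2*x[2]).round(4))
            if c=="red": print(cv2.minAreaRect(np.float32(P[:,:2])))
im=vision.snapshot("top")[205:365,270:390]
cv2.imwrite("pics/c1.png",cv2.resize(im,None,fx=3.7,fy=3.7,interpolation=cv2.INTER_CUBIC)[:,:,::-1])
im=vision.snapshot("scene")[165:285,165:355]
cv2.imwrite("pics/c2.png",cv2.resize(im,None,fx=4,fy=4,interpolation=cv2.INTER_CUBIC)[:,:,::-1])
E
```

```text
top blue [411. 317.] xy [ 0.4381 -0.1613] D 0.0827
top blue [444. 243.] xy [ 0.6165 -0.255 ] D 0.1166
top blue [435. 165.] xy [ 0.8218 -0.2493] D 0.1679
top green [217. 282.] xy [0.5381 0.3056] D 0.0951
top orange [468. 307.] xy [ 0.4565 -0.2971] D 0.0572
top red [342. 317.] xy [0.4393 0.0074] D 0.0864
((0.43992161750793457, 0.007227972149848938), (0.07203228026628494, 0.08478249609470367), 14.397034645080566)
scene blue [234. 341.] xy [ 0.8182 -0.247 ] D 0.1674
scene blue [214. 279.] xy [ 0.6148 -0.253 ] D 0.1169
scene blue [229. 223.] xy [ 0.4384 -0.1599] D 0.0825
scene blue [223.  12.] xy [-0.6747  0.091 ] D 0.125
scene green [378. 208.] xy [0.5372 0.307 ] D 0.094
scene orange [187. 238.] xy [ 0.4556 -0.2957] D 0.0578
scene red [280. 197.] xy [0.4354 0.0092] D 0.0904
((0.43527111411094666, 0.010314106941223145), (0.09040168672800064, 0.08358683437108994), 8.828518867492676)
```

View pics/c1.png

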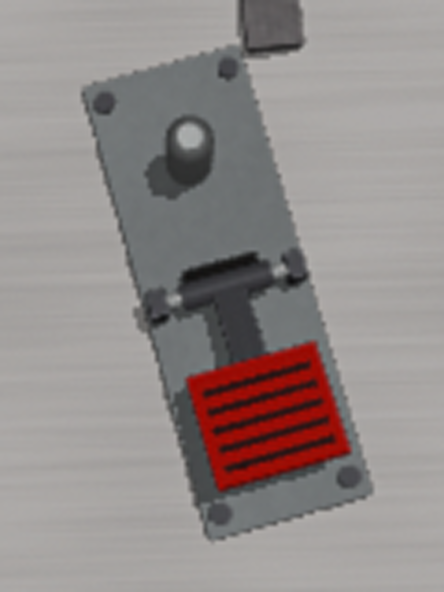

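View pics/c2.png

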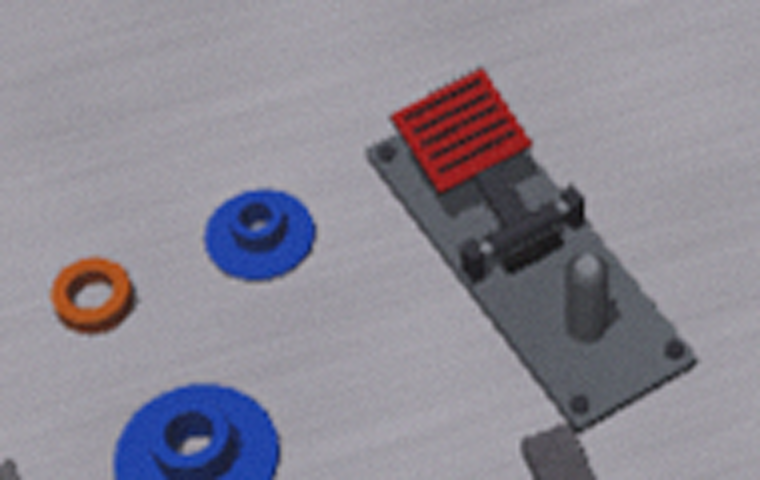

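Sizes: the three blue flanges measure about 168, 117 and 83 mm, so the 120 mm one is the middle flange at top pixel (444,243). The other candidates are the large flange (435,165), the small flange (411,317) and the bottle cap (249,172). In the crops, the post tip is at top pixel (321,242) and scene pixel (311.6,231.4). The plate corners in crop 1 are (82,92), (240,45), (372,492) and (208,540).

```bash
cat >> h.py <<'E'
def go(x,y,z):
    "tool-axis shift in mm from the measured pose to a world point"
    from scipy.spatial.transform import Rotation as Ro
    s=manip.sense(); return (Ro.from_quat(s["tool_rot"]).inv().apply(np.array([x,y,z])-s["tcp_pos"])*1000).round(1)
E
python3 - <<'E'
from h import *
mt=vision.camera_model("top");ms=vision.camera_model("scene")
f=lambda p:(np.array(p)+.5)/3.7-.5+[270,205]
print("tip top",cast(mt,f((190,137)),.096),"tip scene",cast(ms,(np.array((587,264))+.5)/4-.5+165,.096))
P=cast(mt,[f(p) for p in((82,92),(240,45),(372,492),(208,540))],.012);print(P.round(4))
e1=(P[0]+P[1])/2;e2=(P[2]+P[3])/2;d=(e1-e2);L=np.linalg.norm(d);d/=L;o=e2+d*.24*L/.31
print("L",L,"post from plate",o,"yaw",np.arctan2(d[1],d[0]),"tread",o-d*.178)
print("flange",go(.6157,-.254,.2))
m=vision.camera_model("wrist");print(m, "cam c",-cv2.Rodrigues(m["rvec"])[0].T@m["tvec"])
print(cv2.Rodrigues(m["rvec"])[0])
E
```

```text
tip top [[0.61008922 0.04987916 0.096     ]] tip scene [[0.61010339 0.05138016 0.096     ]]
[[ 0.6614  0.1201  0.012 ]
 [ 0.6905  0.013   0.012 ]
 [ 0.392  -0.0599  0.012 ]
 [ 0.3653  0.0461  0.012 ]]
L 0.3061959918801193 post from plate [0.60880724 0.04994241 0.012     ] yaw 0.24219944536064272 tread [0.43600256 0.00725116 0.012     ]
flange [-666.1 -617.1    9.1]
{'camera_matrix': array([[414.08430948,   0.        , 317.73294318],
       [  0.        , 414.08430948, 236.91083754],
       [  0.        ,   0.        ,   1.        ]]), 'rvec': array([-2.43021657, -1.60743153, -0.21271758]), 'tvec': array([-0.62479852, -0.03507814,  0.3775662 ])} cam c [0.18514459 0.60040148 0.37336235]
[[ 3.91363342e-01  9.20236124e-01 -4.59125432e-04]
 [ 8.88440619e-01 -3.77711056e-01  2.60782716e-01]
 [ 2.39808259e-01 -1.02468701e-01 -9.65397413e-01]]
```

Request:
drive_tool(
  deltas=[
    [[-29,-27,0,0],[-58,-54,0,0],[-87,-81,0,0],[-116,-108,0,0],[-145,-135,0,0]],
  ],
)

```text
t: 0.72
tcp_pos: [0.3257, 0.3924, 0.2092]
tool_rot: [0.2, 0.98, 0.0, 0.0]
force: [0.9, -0.7, 0.8]
finger_gap: 0.997
gripper_force: 0.0
```

Request:
drive_tool(
  deltas=[
    [[-29,-27,0,0],[-58,-54,0,0],[-87,-81,0,0],[-116,-108,0,0],[-145,-135,0,0]],
  ],
)

```text
t: 1.13
tcp_pos: [0.4064, 0.2112, 0.2094]
tool_rot: [0.2, 0.98, 0.0, 0.0]
force: [0.6, -0.3, -0.5]
finger_gap: 1.001
gripper_force: 0.0
```

Request:
drive_tool(
  deltas=[
    [[-29,-27,0,0],[-58,-54,0,0],[-87,-81,0,0],[-116,-108,0,0],[-145,-135,0,0]],
  ],
)

```text
t: 1.55
tcp_pos: [0.4869, 0.0299, 0.2093]
tool_rot: [0.2, 0.98, 0.0, 0.0]
force: [1.1, 0.2, -0.2]
finger_gap: 0.997
gripper_force: 0.0
```

Request:
drive_tool(
  deltas=[
    [[-29,-27,0,0],[-58,-54,0,0],[-87,-81,0,0],[-116,-108,0,0],[-145,-135,0,0]],
  ],
)

```text
t: 1.97
tcp_pos: [0.5673, -0.1512, 0.2092]
tool_rot: [0.2, 0.98, 0.0, 0.0]
force: [1.4, 0.5, -0.0]
finger_gap: 0.998
gripper_force: 0.0
```

Request:
drive_tool(
  deltas=[
    [[-29,-27,0,0],[-58,-54,0,0],[-86,-77,0,0],[-86,-77,0,0],[-86,-77,0,0]],
  ],
)

```text
t: 2.38
tcp_pos: [0.616, -0.2558, 0.2083]
tool_rot: [0.201, 0.98, 0.0, -0.0]
force: [-0.8, 0.5, 0.1]
finger_gap: 0.998
gripper_force: 0.0
```

Run:
```python
from h import *
print(manip.sense()["tcp_pos"])
m=vision.camera_model("wrist");im=vision.snapshot("wrist")
cv2.imwrite("pics/w1.png",im[:,:,::-1])
for k in blobs(im,"blue",3000):
    x=circ(cast(m,k,.006));print(k.mean(0),x)
h=cv2.findContours(mask(im,"blue"),cv2.RETR_CCOMP,cv2.CHAIN_APPROX_NONE)
for k,g in zip(*[h[0],h[1][0]]):
    if g[3]>=0 and cv2.contourArea(k)>200: print("hole",circ(cast(m,k[:,0],.040)))
```

```text
[ 0.61599397 -0.25575993  0.20834225]
[393.10955711 370.54778555] [ 0.80676601 -0.25338902  0.07290163]
[318.89572193 196.55347594] [ 0.61581405 -0.25436013  0.05907585]
hole [ 0.81083911 -0.24765594  0.00833279]
hole [ 0.61185209 -0.25263509  0.01495049]
```

View pics/w1.png

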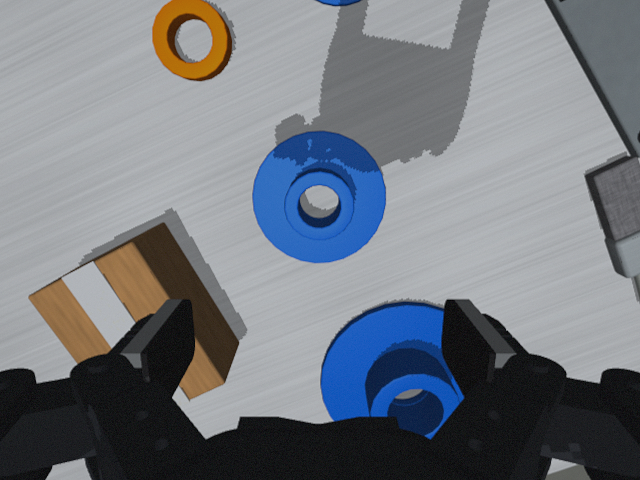

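The wrist picture shows the 118 mm flange (so the 120 mm one) at (319,197), clear of the carton at (135,315). Its centre is (0.6158, -0.2544). I go down to grip its hub.

Request:
drive_tool(
  deltas=[
    [[0,0,40,0],[0.7,1.2,80,0],[0.7,1.2,115,0],[0.7,1.2,145,0],[0.7,1.2,165,0]],
  ],
)

```text
t: 2.85
tcp_pos: [0.613, -0.2488, 0.0411]
tool_rot: [0.199, 0.98, 0.001, -0.003]
force: [-0.6, -0.1, 0.1]
finger_gap: 1.002
gripper_force: 0.0
```

Request:
drive_tool(
  deltas=[
    [[0,0,12,0],[0,0,22,0],[0,0,27,0],[0,0,27,0]],
  ],
)

```text
t: 3.18
tcp_pos: [0.6156, -0.2517, 0.017]
tool_rot: [0.2, 0.98, 0.0, -0.0]
force: [-0.1, -0.4, -0.4]
finger_gap: 0.996
gripper_force: 0.0
```

Request:
drive_tool(
  deltas=[
    [[0,0,0,0],[0,0,0,0],[0,0,0,0],[0,0,0,0],[0,0,0,0]],
  ],
  jaw=50,
  force=40,
)

```text
t: 3.6
tcp_pos: [0.616, -0.2526, 0.0179]
tool_rot: [0.2, 0.98, -0.0, 0.001]
force: [-0.1, -0.2, -0.1]
finger_gap: 0.586
gripper_force: 0.0
```

Run:
```python
from h import *
s=manip.sense();print(s["tcp_pos"],s["finger_gap"],s["gripper_force"],s["force"])
cv2.imwrite("pics/w2.png",vision.snapshot("wrist")[:,:,::-1])
```

```text
[ 0.61595165 -0.25262203  0.01787697] 0.5861669182377965 0.0 [-0.09997699 -0.21656963 -0.06562005]
```

View pics/w2.png

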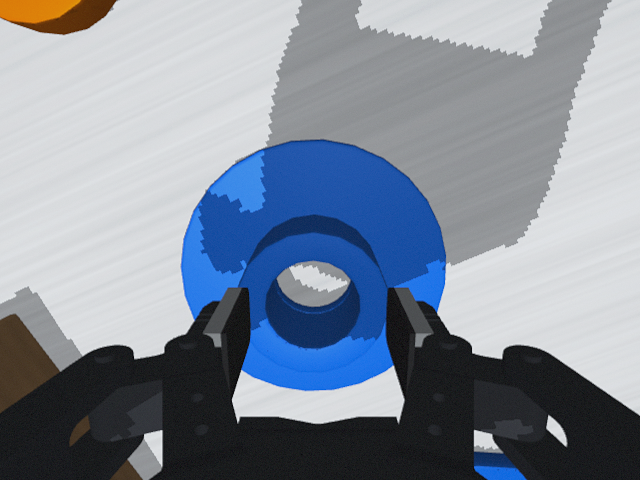

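The pads are at (235,310) and (400,310), on either side of the hub whose bore is at (313,302). There is no grip force yet, so I close further.

Request:
drive_tool(
  deltas=[
    [[0,0,0,0],[0,0,0,0],[0,0,0,0]],
  ],
  jaw=30,
  force=40,
)

```text
t: 3.9
tcp_pos: [0.6159, -0.2524, 0.0175]
tool_rot: [0.2, 0.98, -0.0, 0.0]
force: [0.8, 0.0, 1.9]
finger_gap: 0.352
gripper_force: 1.1
```

Run:
```python
from h import *
s=manip.sense();m=vision.camera_model("wrist");im=vision.snapshot("wrist")
cv2.imwrite("pics/w3.png",im[:,:,::-1])
p=s["tcp_pos"];print(p)
for dz in(0,.0225,.04,.06):print(dz,proj(m,p+[0,0,dz]))
for k in blobs(im,"blue",8000): print(circ(cast(m,k[k[:,1]<250],.008)))
```

```text
[ 0.61588949 -0.25240005  0.01748239]
0 [[317.35596701 283.52604488]]
0.0225 [[317.32498438 305.89961676]]
0.04 [[317.2941072  328.19705119]]
0.06 [[317.24798793 361.50129308]]
[ 0.61494928 -0.25419876  0.05864659]
```

View pics/w3.png

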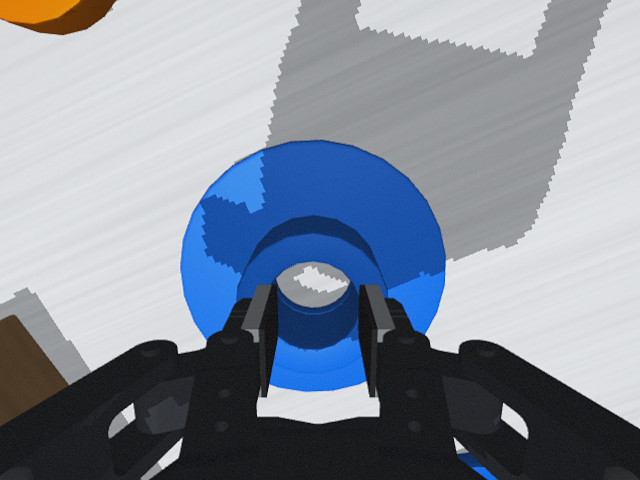

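The fingers closed to 30 mm just above the hub, with the tips at (265,285) near the bore rim. So the tips stand about 24 mm behind the nominal TCP. I open and lower in guarded steps.

Request:
drive_tool(
  deltas=[
    [[0,0,-2,0],[0,0,-2,0],[0,0,-2,0],[0,0,-2,0]],
  ],
  jaw=74,
)

```text
t: 4.28
tcp_pos: [0.6155, -0.2524, 0.019]
tool_rot: [0.2, 0.98, 0.0, -0.0]
force: [0.8, 0.2, -0.5]
finger_gap: 0.865
gripper_force: 0.0
```

Request:
drive_tool(
  deltas=[
    [[0.3,-2,4,0],[0.3,-2,8,0],[0.3,-2,12,0],[0.3,-2,15,0],[0.3,-2,15,0]],
  ],
)

```text
t: 4.7
tcp_pos: [0.6138, -0.2537, 0.0029]
tool_rot: [0.2, 0.98, 0.0, -0.001]
force: [0.1, -0.2, -0.5]
finger_gap: 0.866
gripper_force: 0.0
```

Request:
drive_tool(
  deltas=[
    [[0,0,0,0],[0,0,0,0],[0,0,0,0],[0,0,0,0]],
  ],
  jaw=52,
)

```text
t: 5.03
tcp_pos: [0.6146, -0.2542, 0.0045]
tool_rot: [0.2, 0.98, -0.0, 0.0]
force: [-0.2, -0.1, 2.7]
finger_gap: 0.661
gripper_force: 42.4
```

Request:
drive_tool(
  deltas=[
    [[0,0,-8,0],[0,0,-25,0],[0,0,-50,0],[0,0,-75,0],[0,0,-100,0]],
  ],
  force=60,
)

```text
t: 5.45
tcp_pos: [0.6141, -0.2537, 0.1048]
tool_rot: [0.2, 0.98, 0.0, -0.001]
force: [-0.6, 0.4, -2.7]
finger_gap: 0.649
gripper_force: 63.9
```

Request:
drive_tool(
  deltas=[
    [[0,5,-20,0],[5,20,-30,0],[17,45,-30,0],[29,70,-30,0],[41,95,-30,0]],
  ],
)

```text
t: 5.87
tcp_pos: [0.6131, -0.1483, 0.1338]
tool_rot: [0.2, 0.98, 0.001, -0.001]
force: [0.0, 0.8, -1.8]
finger_gap: 0.647
gripper_force: 63.9
```

Request:
drive_tool(
  deltas=[
    [[12,26,0,0],[24,52,0,0],[36,78,0,0],[48,104,0,0],[60,130,0,0]],
  ],
)

```text
t: 6.28
tcp_pos: [0.6084, -0.0047, 0.1334]
tool_rot: [0.2, 0.98, 0.0, -0.001]
force: [-0.2, 0.2, -1.7]
finger_gap: 0.652
gripper_force: 63.9
```

Request:
drive_tool(
  deltas=[
    [[12,26,0,0],[20,43,0,0],[24,53,0,0],[24,53,0,0],[24,53,0,0]],
  ],
)

```text
t: 6.7
tcp_pos: [0.6081, 0.0511, 0.1338]
tool_rot: [0.199, 0.98, -0.0, -0.0]
force: [0.3, -0.8, -1.6]
finger_gap: 0.646
gripper_force: 63.9
```

```bash
python3 - <<'E'
from h import *
s=manip.sense();p=s["tcp_pos"];print(p,s["finger_gap"],s["gripper_force"],s["force"])
for n in("wrist","top","scene"):
    m=vision.camera_model(n);im=vision.snapshot(n);cv2.imwrite(f"pics/f_{n}.png",im[:,:,::-1])
    q=proj(m,p)[0]
    for k in blobs(im,"blue",800 if n!="wrist" else 8000):
        if np.linalg.norm(k.mean(0)-q)>100: continue
        if n=="wrist":k=k[k[:,1]<250]
        x=circ(cast(m,k,p[2]-.0045+.006));print(n,len(k),x,(x[:2]-p[:2])*1000)
E
python3 -c "
import cv2,numpy as np
w=cv2.imread('pics/f_wrist.png');s=cv2.imread('pics/f_scene.png')[130:330,210:410]
cv2.imwrite('pics/f.png',np.hstack([cv2.resize(w,(440,330)),cv2.resize(s,(330,330))]))"
```

```text
[0.60814804 0.05112111 0.13378555] 0.6455631398175176 63.933013156056404 [ 0.30033532 -0.78324704 -1.58646196]
wrist 335 [0.6091771  0.05091791 0.05910817] [ 1.02906802 -0.20319963]
scene 142 [0.61240407 0.04902001 0.05770846] [ 4.25603883 -2.10109934]
```

View pics/f.png

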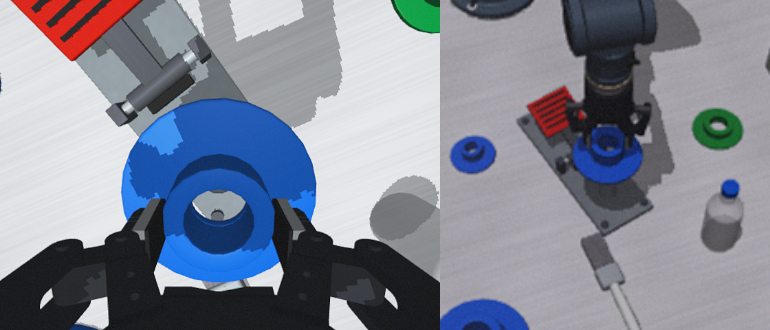

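The flange is held level over the post. The post tip shows through the bore at about (316,313) in the wrist picture. I locate it precisely.

Run:
```python
from h import *
im=cv2.imread("pics/f_wrist.png")
c=im[265:345,275:365]
cv2.imwrite("pics/bore.png",cv2.resize(c,None,fx=7,fy=7,interpolation=cv2.INTER_CUBIC))
m=vision.camera_model("wrist");print(cast(m,[(316,313),(316,317)],.096), manip.sense()["tcp_pos"])
```

```text
[[0.63764587 0.03618023 0.096     ]
 [0.63978927 0.03526224 0.096     ]] [0.60868295 0.04938308 0.13398209]
```

View pics/bore.png

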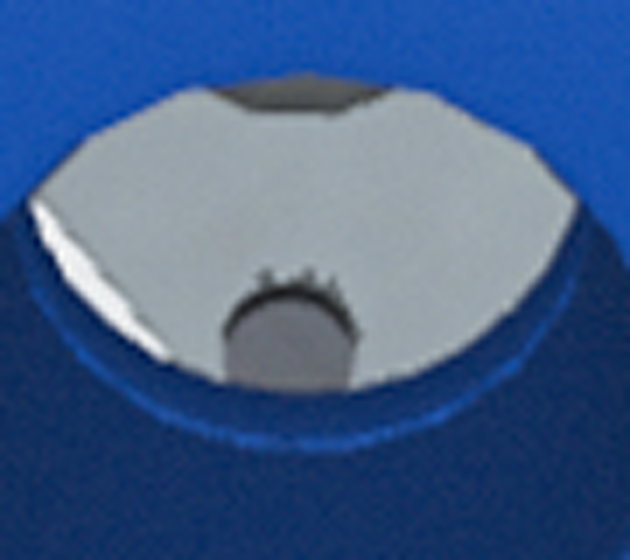

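Run:
```python
from h import *
m=vision.camera_model("wrist")
for z in(.012,.05,.086,.096):print("post",z,proj(m,[.610,.0503,z]),"px per mm",proj(m,[.601,.0541,z]))
print(cast(m,[(316,311)],.014),cast(m,[(318,280)],.096))
t=vision.camera_model("top");a=cast(t,[(321.4,242)],.096)
from scipy.ndimage import center_of_mass
im=cv2.imread("pics/top0.png");g=cv2.cvtColor(im,cv2.COLOR_BGR2GRAY)[228:258,306:336];print(g[6:22,8:24])
```

```text
post 0.012 [[319.44412137 221.06464388]] px per mm [[319.40297172 207.51940375]]
post 0.05 [[319.68153385 234.77633093]] px per mm [[319.63683317 219.41681558]]
post 0.086 [[319.97869535 251.93880524]] px per mm [[319.9303754  234.35041277]]
post 0.096 [[320.07846962 257.70123862]] px per mm [[320.02914094 239.37498757]]
[[0.67203538 0.0210816  0.014     ]] [[0.62081194 0.0445245  0.096     ]]
[[115 117 117 117 119 117 117 114 112 113 115 116 115 115 114 114]
 [115 117 118 118 118 116 115 114 112 114 116 116 116 114 114 115]
 [115 116 117 116 112  88  85  85  88  97 112 115 116 115 113 114]
 [115 116 111  83  65  67  79  80  77  71  79 100 115 116 115 114]
 [113 111  83  64  75  99 131 130 115  91  76  71  98 115 116 116]
 [112  95  61  75 120 164 167 165 164 135  94  72  73 111 115 114]
 [111  63  64  94 153 170 168 169 169 163 132  87  70  88 113 114]
 [110  59  68 101 167 167 167 169 167 166 147  95  75  86 114 113]
 [ 97  59  72 101 163 170 169 167 165 165 148  97  75  73 113 113]
 [ 95  60  70  90 138 168 169 167 167 163 124  90  72  68 112 113]
 [ 96  58  66  80 102 150 165 165 162 138  99  82  71  75 115 115]
 [ 96  54  61  72  81  98 115 104  98  95  84  73  64  75 114 116]
 [ 94  52  54  64  71  77  84  84  83  78  74  65  58  75 114 117]
 [ 66  47  48  56  63  67  71  74  72  67  62  56  57  85 115 115]
 [ 62  47  48  49  51  56  61  60  59  56  53  52  56  86 114 115]
 [ 68  47  46  49  50  50  50  50  50  50  52  50  59  97 114 113]]
```

The bore view only shows the post's far edge at about (318,281), which agrees with a post axis near (0.611, 0.051). I correct slightly and lower, watching the force.

Request:
drive_tool(
  deltas=[
    [[-0.4,1.9,8,0],[-0.4,1.9,16,0],[-0.4,1.9,23,0],[-0.4,1.9,28,0],[-0.4,1.9,28,0]],
  ],
)

```text
t: 7.27
tcp_pos: [0.6083, 0.052, 0.1041]
tool_rot: [0.2, 0.98, -0.0, -0.002]
force: [-0.3, -0.1, -2.9]
finger_gap: 0.643
gripper_force: 63.9
```

Request:
drive_tool(
  deltas=[
    [[0,0,3,0],[0,0,6,0],[0,0,9,0],[0,0,12,0],[0,0,12,0]],
  ],
)

```text
t: 7.68
tcp_pos: [0.6093, 0.0524, 0.0935]
tool_rot: [0.2, 0.98, -0.0, -0.0]
force: [-0.4, -0.1, -1.3]
finger_gap: 0.648
gripper_force: 63.9
```

Request:
drive_tool(
  deltas=[
    [[0,-0.7,3,0],[0,-0.7,6,0],[0,-0.7,9,0],[0,-0.7,10,0],[0,-0.7,10,0]],
  ],
)

```text
t: 8.1
tcp_pos: [0.6091, 0.0516, 0.0837]
tool_rot: [0.2, 0.98, -0.0, -0.0]
force: [-0.1, 0.0, -2.1]
finger_gap: 0.647
gripper_force: 63.9
```

Request:
drive_tool(
  deltas=[
    [[0,0,8,0],[0,0,16,0],[0,0,24,0],[0,0,32,0],[0,0,32,0]],
  ],
)

```text
t: 8.52
tcp_pos: [0.6077, 0.0518, 0.0497]
tool_rot: [0.2, 0.98, -0.0, -0.002]
force: [-0.3, 0.1, -2.8]
finger_gap: 0.652
gripper_force: 64.0
```

Request:
drive_tool(
  deltas=[
    [[0,0,7,0],[0,0,14,0],[0,0,20,0],[0,0,24,0],[0,0,24,0]],
  ],
)

```text
t: 8.93
tcp_pos: [0.6086, 0.0517, 0.0269]
tool_rot: [0.2, 0.98, -0.0, -0.001]
force: [-0.1, -0.3, -1.8]
finger_gap: 0.646
gripper_force: 63.9
```

Request:
drive_tool(
  deltas=[
    [[0,0,2,0],[0,0,4,0],[0,0,6,0],[0,0,7,0],[0,0,7,0]],
  ],
)

```text
t: 9.35
tcp_pos: [0.6093, 0.0517, 0.021]
tool_rot: [0.2, 0.98, -0.0, -0.0]
force: [0.8, 0.1, -1.4]
finger_gap: 0.644
gripper_force: 64.0
```

Request:
drive_tool(
  deltas=[
    [[0,0,1,0],[0,0,2,0],[0,0,3,0],[0,0,3,0]],
  ],
)

```text
t: 9.68
tcp_pos: [0.6093, 0.0516, 0.0179]
tool_rot: [0.2, 0.98, -0.0, -0.0]
force: [-0.1, 0.0, -1.7]
finger_gap: 0.652
gripper_force: 64.0
```

Request:
drive_tool(
  deltas=[
    [[0,0,1,0],[0,0,2,0],[0,0,3,0],[0,0,3,0],[0,0,3,0]],
  ],
)

```text
t: 10.1
tcp_pos: [0.6096, 0.0517, 0.0167]
tool_rot: [0.2, 0.98, -0.0, 0.0]
force: [-2.6, 1.1, 7.1]
finger_gap: 0.647
gripper_force: 64.9
```

Contact came at the expected height (0.0167, against 0.0165 planned), so the flange is seated. I release it, rise and head for the guide.

Request:
drive_tool(
  deltas=[
    [[0,0,-1,0],[0,0,-1,0],[0,0,-1,0],[0,0,-1,0]],
  ],
  jaw=76,
)

```text
t: 10.43
tcp_pos: [0.6095, 0.0516, 0.016]
tool_rot: [0.2, 0.98, 0.0, 0.0]
force: [0.1, 0.7, -0.1]
finger_gap: 0.891
gripper_force: 0.0
```

Request:
drive_tool(
  deltas=[
    [[0,0,-15,0],[0,0,-45,0],[0,0,-80,0],[0,0,-115,0],[0,0,-135,0]],
  ],
)

```text
t: 10.85
tcp_pos: [0.6112, 0.0515, 0.1547]
tool_rot: [0.2, 0.98, 0.0, 0.003]
force: [0.4, 0.3, 0.4]
finger_gap: 0.89
gripper_force: 0.0
```

Request:
drive_tool(
  deltas=[
    [[20,24,0,0],[43,54,0,0],[66,84,0,0],[89,112,0,0],[112,140,0,0]],
  ],
)

```text
t: 11.27
tcp_pos: [0.5606, 0.2257, 0.151]
tool_rot: [0.2, 0.98, 0.0, -0.0]
force: [0.6, 0.7, 0.7]
finger_gap: 0.89
gripper_force: 0.0
```

Request:
drive_tool(
  deltas=[
    [[23,28,0,0],[43,52,0,0],[54,66,0,0],[54,66,0,0],[54,66,0,0]],
  ],
)

```text
t: 11.68
tcp_pos: [0.5369, 0.307, 0.1508]
tool_rot: [0.199, 0.98, -0.0, -0.0]
force: [-0.6, -0.5, -0.3]
finger_gap: 0.891
gripper_force: 0.0
```

```bash
cat >> h.py <<'E'
def wfind(c,z,amin=2500):
    s=manip.sense();m=vision.camera_model("wrist");im=vision.snapshot("wrist")
    for k in blobs(im,c,amin):
        x=circ(cast(m,k,z)); print(c,k.mean(0).round(),x.round(4),"tcp",s["tcp_pos"].round(4),"shift",go(*x[:2],s["tcp_pos"][2]))
    return im,m
E
python3 - <<'E'
from h import *
im,m=wfind("green",.0045);cv2.imwrite("pics/g1.png",im[:,:,::-1])
im=vision.snapshot("top");m=vision.camera_model("top")
for k in blobs(im,"blue"): print(circ(cast(m,k,.016)))
E
```

```text
green [316. 213.] [0.5379 0.3052 0.049 ] tcp [0.5369 0.307  0.1508] shift [-0.9 -0.5  0. ]
[ 0.4373835  -0.15909824  0.04092251]
[0.61175334 0.05163665 0.05880473]
[ 0.81731129 -0.24619987  0.08310509]
```

Request:
drive_tool(
  deltas=[
    [[-0.9,-0.5,30,0],[-0.9,-0.5,65,0],[-0.9,-0.5,100,0],[-0.9,-0.5,128,0],[-0.9,-0.5,140,0]],
  ],
)

```text
t: 12.2
tcp_pos: [0.5361, 0.3026, 0.0072]
tool_rot: [0.201, 0.98, -0.002, -0.003]
force: [-0.9, 0.5, -0.2]
finger_gap: 0.894
gripper_force: 0.0
```

Request:
drive_tool(
  deltas=[
    [[0,0,5,0],[0,0,10,0],[0,0,15,0],[0,0,15,0],[0,0,15,0]],
  ],
)

```text
t: 12.62
tcp_pos: [0.539, 0.3057, -0.0027]
tool_rot: [0.2, 0.98, 0.001, 0.001]
force: [-0.6, 0.3, 0.6]
finger_gap: 0.89
gripper_force: 0.0
```

Request:
drive_tool(
  deltas=[
    [[0,0,3,0],[0,0,6,0],[0,0,9,0],[0,0,9,0]],
  ],
)

```text
t: 12.95
tcp_pos: [0.5377, 0.3054, -0.0133]
tool_rot: [0.2, 0.98, -0.0, -0.0]
force: [0.1, -0.4, 0.5]
finger_gap: 0.892
gripper_force: 0.0
```

Request:
drive_tool(
  deltas=[
    [[0,0,0,0],[0,0,0,0],[0,0,0,0],[0,0,0,0],[0,0,0,0]],
  ],
  jaw=52,
  force=50,
)

```text
t: 13.37
tcp_pos: [0.538, 0.3053, -0.0122]
tool_rot: [0.2, 0.98, -0.0, 0.0]
force: [-2.4, -0.5, 6.5]
finger_gap: 0.652
gripper_force: 52.1
```

Request:
drive_tool(
  deltas=[
    [[0,0,-8,0],[0,0,-25,0],[0,0,-55,0],[0,0,-85,0],[0,0,-110,0]],
  ],
)

```text
t: 13.78
tcp_pos: [0.5381, 0.3055, 0.0986]
tool_rot: [0.2, 0.98, 0.0, 0.0]
force: [1.8, -0.2, -1.5]
finger_gap: 0.65
gripper_force: 53.6
```

Request:
drive_tool(
  deltas=[
    [[-5,-6,-15,0],[-18,-22,-20,0],[-36,-44,-20,0],[-56,-69,-20,0],[-76,-94,-20,0]],
  ],
)

```text
t: 14.2
tcp_pos: [0.571, 0.1885, 0.1174]
tool_rot: [0.199, 0.98, 0.0, 0.0]
force: [-0.1, 0.4, -1.6]
finger_gap: 0.651
gripper_force: 53.6
```

Request:
drive_tool(
  deltas=[
    [[-20,-25,0,0],[-40,-50,0,0],[-60,-74,0,0],[-78,-96,0,0],[-86,-106,0,0]],
  ],
)

```text
t: 14.62
tcp_pos: [0.61, 0.0542, 0.1171]
tool_rot: [0.202, 0.979, -0.0, 0.001]
force: [0.8, 1.1, -1.3]
finger_gap: 0.649
gripper_force: 53.6
```

Request:
drive_tool(
  deltas=[
    [[-4.6,-4.7,0,0],[-4.6,-4.7,0,0],[-4.6,-4.7,0,0]],
  ],
)

```text
t: 14.87
tcp_pos: [0.6104, 0.0528, 0.1169]
tool_rot: [0.2, 0.98, 0.0, -0.001]
force: [-0.4, 0.2, -2.7]
finger_gap: 0.654
gripper_force: 53.6
```

Run:
```python
from h import *
s=manip.sense();p=s["tcp_pos"];print(p,s["force"],s["gripper_force"])
m=vision.camera_model("wrist");im=vision.snapshot("wrist")
cv2.imwrite("pics/g2.png",im[:,:,::-1])
for k in blobs(im,"green",5000):
    k=k[k[:,1]<260];print(circ(cast(m,k,p[2]+.0122+.0045)))
print(proj(m,[.611,.0515,.096]))
```

```text
[0.61042125 0.0527715  0.11689789] [-0.42774746  0.1947914  -2.67390651] 53.59905883669853
[0.60988446 0.05317394 0.0488892 ]
[[315.40651708 269.29708667]]
```

View pics/g2.png

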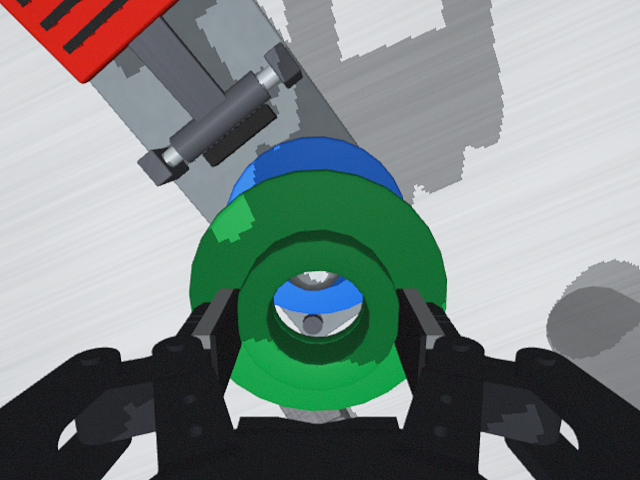

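The guide is held level with its bore at (318,290), about 2 mm off the axis. I correct and lower it.

Request:
drive_tool(
  deltas=[
    [[-1.7,-1.0,9,0],[-1.7,-1.0,18,0],[-1.7,-1.0,26,0],[-1.7,-1.0,30,0],[-1.7,-1.0,30,0]],
  ],
)

```text
t: 15.33
tcp_pos: [0.6108, 0.0508, 0.0852]
tool_rot: [0.2, 0.98, -0.0, -0.002]
force: [-0.5, 0.6, -1.6]
finger_gap: 0.651
gripper_force: 53.6
```

Request:
drive_tool(
  deltas=[
    [[0,0,3,0],[0,0,6,0],[0,0,9,0],[0,0,11,0],[0,0,11,0]],
  ],
)

```text
t: 15.75
tcp_pos: [0.612, 0.0502, 0.0757]
tool_rot: [0.2, 0.98, -0.0, -0.0]
force: [0.6, -0.3, -2.0]
finger_gap: 0.649
gripper_force: 53.6
```

Request:
drive_tool(
  deltas=[
    [[0,0,2,0],[0,0,4,0],[0,0,6,0],[0,0,7,0],[0,0,7,0]],
  ],
)

```text
t: 16.17
tcp_pos: [0.612, 0.0502, 0.0688]
tool_rot: [0.2, 0.98, -0.0, -0.0]
force: [0.2, -0.8, -1.8]
finger_gap: 0.651
gripper_force: 53.6
```

Request:
drive_tool(
  deltas=[
    [[0,0,6,0],[0,0,12,0],[0,0,18,0],[0,0,22,0],[0,0,22,0]],
  ],
)

```text
t: 16.58
tcp_pos: [0.6116, 0.0503, 0.0457]
tool_rot: [0.2, 0.98, -0.0, -0.001]
force: [-0.9, -0.6, -1.2]
finger_gap: 0.647
gripper_force: 53.6
```

Request:
drive_tool(
  deltas=[
    [[0,0,1.5,0],[0,0,3,0],[0,0,4,0],[0,0,4.5,0],[0,0,4.5,0]],
  ],
)

```text
t: 17.0
tcp_pos: [0.6122, 0.0502, 0.0426]
tool_rot: [0.2, 0.98, -0.0, -0.0]
force: [-1.0, 0.4, -1.9]
finger_gap: 0.651
gripper_force: 53.6
```

Request:
drive_tool(
  deltas=[
    [[0,0,1,0],[0,0,2,0],[0,0,2.5,0],[0,0,2.5,0]],
  ],
)

```text
t: 17.33
tcp_pos: [0.6122, 0.0502, 0.04]
tool_rot: [0.2, 0.98, -0.0, -0.0]
force: [-0.9, -0.1, -2.2]
finger_gap: 0.648
gripper_force: 53.6
```

Request:
drive_tool(
  deltas=[
    [[0,0,1,0],[0,0,1.5,0],[0,0,2,0],[0,0,2,0]],
  ],
)

```text
t: 17.67
tcp_pos: [0.6122, 0.0502, 0.0398]
tool_rot: [0.2, 0.98, -0.0, 0.0]
force: [-4.2, 0.5, 8.2]
finger_gap: 0.65
gripper_force: 54.6
```

Contact came at 0.0398 as planned, so the guide is seated. I release it and go to the collar.

Request:
drive_tool(
  deltas=[
    [[0,0,-1,0],[0,0,-1,0],[0,0,-1,0],[0,0,-1,0]],
  ],
  jaw=76,
)

```text
t: 18.0
tcp_pos: [0.6128, 0.0502, 0.0391]
tool_rot: [0.2, 0.98, 0.0, 0.0]
force: [-1.1, -1.2, -0.3]
finger_gap: 0.889
gripper_force: 0.0
```

Request:
drive_tool(
  deltas=[
    [[0,0,-15,0],[0,0,-45,0],[0,0,-80,0],[0,0,-105,0],[0,-20,-110,0]],
  ],
)

```text
t: 18.42
tcp_pos: [0.6092, 0.0336, 0.1542]
tool_rot: [0.199, 0.98, 0.001, 0.006]
force: [1.1, -0.7, -0.3]
finger_gap: 0.89
gripper_force: 0.0
```

Request:
drive_tool(
  deltas=[
    [[1,-38,0,0],[2,-76,0,0],[3,-114,0,0],[4,-152,0,0],[4,-190,0,0]],
  ],
)

```text
t: 18.83
tcp_pos: [0.5254, -0.1427, 0.1491]
tool_rot: [0.2, 0.98, -0.0, 0.0]
force: [1.0, -0.3, -0.5]
finger_gap: 0.892
gripper_force: 0.0
```

Request:
drive_tool(
  deltas=[
    [[1,-38,0,0],[2,-76,0,0],[3,-114,0,0],[3.5,-145,0,0],[3.5,-170,0,0]],
  ],
)

```text
t: 19.25
tcp_pos: [0.4553, -0.2991, 0.1491]
tool_rot: [0.201, 0.98, -0.0, 0.0]
force: [0.3, 0.4, -0.5]
finger_gap: 0.888
gripper_force: 0.0
```

Request:
drive_tool(
  deltas=[
    [[0,0,0,0],[0,0,0,0],[0,0,0,0]],
  ],
)

```text
t: 19.5
tcp_pos: [0.4563, -0.2959, 0.1489]
tool_rot: [0.2, 0.98, 0.0, -0.0]
force: [0.5, 0.2, -0.0]
finger_gap: 0.888
gripper_force: 0.0
```

Run:
```python
from h import *
im,m=wfind("orange",.016,1500);cv2.imwrite("pics/o1.png",im[:,:,::-1])
im=vision.snapshot("top");m=vision.camera_model("top")
for k in blobs(im,"green"): print(circ(cast(m,k,.056)))
```

```text
orange [316. 217.] [ 0.4566 -0.2967  0.0294] tcp [ 0.4563 -0.2959  0.1489] shift [-0.6 -1.2  0. ]
[0.61238112 0.05049878 0.04826262]
```

Request:
drive_tool(
  deltas=[
    [[-0.6,-0.9,30,0],[-0.6,-0.9,65,0],[-0.6,-0.9,100,0],[-0.6,-0.9,128,0],[-0.6,-0.9,140,0]],
  ],
)

```text
t: 20.02
tcp_pos: [0.4554, -0.2945, 0.0059]
tool_rot: [0.199, 0.98, 0.002, -0.003]
force: [0.5, 0.0, -0.1]
finger_gap: 0.886
gripper_force: 0.0
```

Request:
drive_tool(
  deltas=[
    [[0,0,6,0],[0,0,12,0],[0,0,18,0],[0,0,22,0],[0,0,24,0]],
  ],
)

```text
t: 20.43
tcp_pos: [0.4571, -0.298, -0.0143]
tool_rot: [0.2, 0.98, -0.0, 0.001]
force: [-0.3, -0.7, 0.6]
finger_gap: 0.891
gripper_force: 0.0
```

Request:
drive_tool(
  deltas=[
    [[0,0,0,0],[0,0,0,0],[0,0,0,0],[0,0,0,0],[0,0,0,0]],
  ],
  jaw=54,
  force=50,
)

```text
t: 20.85
tcp_pos: [0.4569, -0.2979, -0.0136]
tool_rot: [0.2, 0.98, -0.0, 0.001]
force: [0.1, 0.7, 6.0]
finger_gap: 0.66
gripper_force: 52.9
```

Request:
drive_tool(
  deltas=[
    [[0,0,-8,0],[0,0,-25,0],[0,0,-55,0],[0,0,-85,0],[0,0,-110,0]],
  ],
)

```text
t: 21.27
tcp_pos: [0.4567, -0.2977, 0.0972]
tool_rot: [0.2, 0.98, -0.0, 0.0]
force: [1.1, -0.6, -1.2]
finger_gap: 0.665
gripper_force: 53.8
```

Request:
drive_tool(
  deltas=[
    [[0,8,-14,0],[0,30,-20,0],[-1,60,-20,0],[-2,95,-20,0],[-3,130,-20,0]],
  ],
)

```text
t: 21.68
tcp_pos: [0.5106, -0.1784, 0.1161]
tool_rot: [0.201, 0.98, -0.0, 0.001]
force: [0.9, -0.5, -1.4]
finger_gap: 0.664
gripper_force: 53.8
```

Request:
drive_tool(
  deltas=[
    [[0,36,0,0],[0,72,0,0],[-1,108,0,0],[-2,144,0,0],[-2,176,0,0]],
  ],
)

```text
t: 22.1
tcp_pos: [0.5818, -0.0159, 0.1158]
tool_rot: [0.2, 0.98, 0.0, 0.0]
force: [2.0, -0.6, -0.6]
finger_gap: 0.661
gripper_force: 53.8
```

Request:
drive_tool(
  deltas=[
    [[-0.6,30,0,0],[-0.6,55,0,0],[-0.6,70,0,0],[-0.6,75,0,0],[-0.6,75,0,0]],
  ],
)

```text
t: 22.52
tcp_pos: [0.6111, 0.0514, 0.1152]
tool_rot: [0.199, 0.98, -0.0, 0.0]
force: [0.1, -0.8, -1.5]
finger_gap: 0.663
gripper_force: 53.8
```

Request:
drive_tool(
  deltas=[
    [[0,0,0,0],[0,0,0,0],[0,0,0,0]],
  ],
)

```text
t: 22.77
tcp_pos: [0.6106, 0.0493, 0.1151]
tool_rot: [0.201, 0.98, -0.0, -0.0]
force: [-0.2, -0.1, -0.9]
finger_gap: 0.662
gripper_force: 53.8
```

Run:
```python
from h import *
s=manip.sense();p=s["tcp_pos"];print(p,s["force"],s["gripper_force"])
m=vision.camera_model("wrist");im=vision.snapshot("wrist")
cv2.imwrite("pics/o2.png",im[:,:,::-1])
h=cv2.findContours(mask(im,"orange"),cv2.RETR_CCOMP,cv2.CHAIN_APPROX_NONE)
for k,g in zip(h[0],h[1][0]):
    if cv2.contourArea(k)<1000: continue
    k=k[:,0];k=k[k[:,1]<k[:,1].mean()-5];z=p[2]+.0136+(.020 if g[3]<0 else 0.)
    print(g[3],circ(cast(m,k,z)),circ(cast(m,k,p[2]+.0136)))
```

```text
[0.61057185 0.04929655 0.11507943] [-0.15941736 -0.1333348  -0.85688957] 53.81155187264085
-1 [0.60411218 0.05224387 0.02731738] [0.61220281 0.04878741 0.03147405]
0 [0.61730349 0.04655525 0.01986976] [0.61730349 0.04655525 0.01986976]
```

View pics/o2.png

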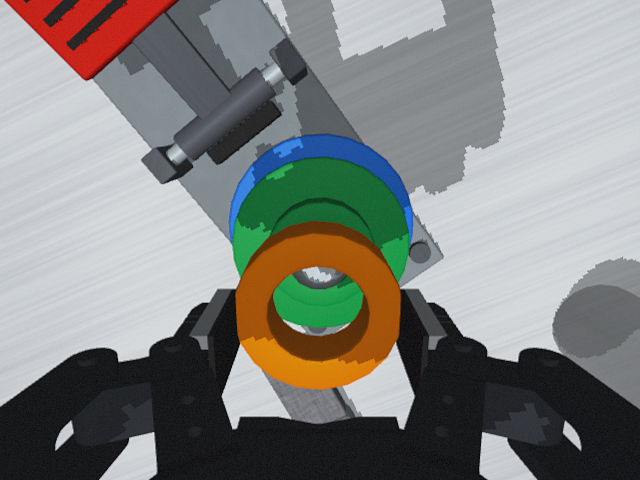

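The collar is held level with its bore at (319,310), above the seated green disc (321,240) and blue flange. A small correction, then I lower it.

Request:
drive_tool(
  deltas=[
    [[-0.6,1.7,9,0],[-0.6,1.7,18,0],[-0.6,1.7,26,0],[-0.6,1.7,30,0],[-0.6,1.7,30,0]],
  ],
)

```text
t: 23.23
tcp_pos: [0.6109, 0.0522, 0.0831]
tool_rot: [0.2, 0.98, -0.0, -0.002]
force: [-0.3, 1.0, -1.8]
finger_gap: 0.665
gripper_force: 53.8
```

Request:
drive_tool(
  deltas=[
    [[0,0,3,0],[0,0,6,0],[0,0,9,0],[0,0,11,0],[0,0,11,0]],
  ],
)

```text
t: 23.65
tcp_pos: [0.612, 0.0522, 0.0737]
tool_rot: [0.2, 0.98, -0.0, -0.0]
force: [0.1, -1.0, -1.5]
finger_gap: 0.662
gripper_force: 53.8
```

Request:
drive_tool(
  deltas=[
    [[0,0,2,0],[0,0,4,0],[0,0,6,0],[0,0,7,0],[0,0,7,0]],
  ],
)

```text
t: 24.07
tcp_pos: [0.612, 0.0517, 0.0668]
tool_rot: [0.2, 0.98, -0.0, -0.0]
force: [-1.4, -1.7, -1.6]
finger_gap: 0.659
gripper_force: 53.8
```

Request:
drive_tool(
  deltas=[
    [[0,-0.4,1.5,0],[0,-0.4,3,0],[0,-0.4,4.5,0],[0,-0.4,5,0],[0,-0.4,5,0]],
  ],
)

```text
t: 24.48
tcp_pos: [0.612, 0.0517, 0.0619]
tool_rot: [0.2, 0.98, -0.0, -0.0]
force: [0.2, -2.6, -0.7]
finger_gap: 0.663
gripper_force: 53.8
```

Request:
drive_tool(
  deltas=[
    [[0,0,1,0],[0,0,2,0],[0,0,2.5,0],[0,0,2.5,0]],
  ],
)

```text
t: 24.82
tcp_pos: [0.6121, 0.0516, 0.0604]
tool_rot: [0.2, 0.98, -0.0, 0.0]
force: [-2.1, -2.7, 4.6]
finger_gap: 0.663
gripper_force: 54.4
```

The collar is seated at 0.0604 as planned. I release it, rise, close the fingers and go over the tread.

Request:
drive_tool(
  deltas=[
    [[0,0,0,0],[0,0,0,0],[0,0,0,0],[0,0,0,0]],
  ],
  jaw=78,
)

```text
t: 25.15
tcp_pos: [0.6124, 0.0522, 0.0595]
tool_rot: [0.2, 0.98, 0.0, 0.0]
force: [-0.0, -0.1, -0.4]
finger_gap: 0.915
gripper_force: 0.0
```

Request:
drive_tool(
  deltas=[
    [[0,0,-10,0],[0,0,-35,0],[0,0,-65,0],[0,0,-90,0],[0,0,-95,0]],
  ],
)

```text
t: 25.57
tcp_pos: [0.6155, 0.0517, 0.16]
tool_rot: [0.2, 0.98, 0.001, 0.005]
force: [1.0, -0.5, 0.1]
finger_gap: 0.915
gripper_force: 0.0
```

Run:
```python
from h import *
im=vision.snapshot("wrist");m=vision.camera_model("wrist")
cv2.imwrite("pics/z1.png",cv2.resize(im,(480,360))[:,:,::-1])
for k in blobs(im,"red",2000):
    P=cast(m,k,.069);print(cv2.minAreaRect(np.float32(P[:,:2])))
print(go(.437,.008,.09),manip.sense()["tcp_pos"])
```

```text
((0.4718319773674011, -0.002720370888710022), (0.09154237806797028, 0.04014413803815842), 67.0159912109375)
[ 147.1 -110.2   67.6] [0.61496513 0.05175316 0.15911842]
```

View pics/z1.png

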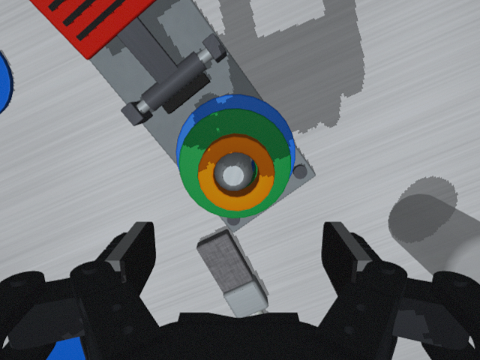

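All three parts are on the post, with its tip showing through the orange collar at (234,176). Now the pedal.

Request:
drive_tool(
  deltas=[
    [[28,-21,0,0],[58,-44,0,0],[88,-67,0,0],[118,-90,0,0],[140,-106,0,0]],
  ],
  jaw=0,
  force=30,
)

```text
t: 26.03
tcp_pos: [0.437, 0.0095, 0.1537]
tool_rot: [0.2, 0.98, 0.0, -0.003]
force: [-0.8, -0.8, -0.1]
finger_gap: 0.205
gripper_force: 0.0
```

Request:
drive_tool(
  deltas=[
    [[4,-3,15,0],[4,-3,35,0],[4,-3,50,0],[4,-3,60,0],[4,-3,60,0]],
  ],
)

```text
t: 26.45
tcp_pos: [0.4348, 0.0084, 0.0926]
tool_rot: [0.2, 0.98, 0.0, -0.003]
force: [0.3, 0.3, -0.5]
finger_gap: 0.001
gripper_force: 0.0
```

Request:
drive_tool(
  deltas=[
    [[0,0,8,0],[0,0,16,0],[0,0,24,0],[0,0,32,0],[0,0,32,0]],
  ],
)

```text
t: 26.87
tcp_pos: [0.4361, 0.0081, 0.0613]
tool_rot: [0.2, 0.98, 0.0, -0.001]
force: [0.0, 0.0, -0.0]
finger_gap: 0.0
gripper_force: 0.0
```

Request:
drive_tool(
  deltas=[
    [[0,0,5,0],[0,0,10,0],[0,0,15,0],[0,0,18,0],[0,0,18,0]],
  ],
)

```text
t: 27.28
tcp_pos: [0.4365, 0.0079, 0.0442]
tool_rot: [0.2, 0.98, -0.0, -0.001]
force: [-1.1, -1.2, 4.8]
finger_gap: 0.001
gripper_force: 1.4
```

Request:
drive_tool(
  deltas=[
    [[0,0,3,0],[0,0,6,0],[0,0,9,0],[0,0,12,0],[0,0,12,0]],
  ],
)

```text
t: 27.7
tcp_pos: [0.4363, 0.008, 0.0322]
tool_rot: [0.2, 0.98, -0.0, -0.001]
force: [-3.4, -1.1, 4.1]
finger_gap: 0.003
gripper_force: 2.1
```

Request:
drive_tool(
  deltas=[
    [[0,0,3,0],[0,0,6,0],[0,0,8,0],[0,0,9,0],[0,0,9,0]],
  ],
)

```text
t: 28.12
tcp_pos: [0.436, 0.008, 0.0234]
tool_rot: [0.2, 0.98, -0.0, -0.001]
force: [-4.1, -1.0, 5.7]
finger_gap: -0.001
gripper_force: 2.8
```

Request:
drive_tool(
  deltas=[
    [[0,0,1,0],[0,0,2,0],[0,0,2,0],[0,0,2,0]],
  ],
)

```text
t: 28.45
tcp_pos: [0.4359, 0.008, 0.0218]
tool_rot: [0.2, 0.98, -0.0, -0.001]
force: [-4.1, -1.7, 7.6]
finger_gap: -0.001
gripper_force: 3.8
```

Request:
drive_tool(
  deltas=[
    [[0,0,1,0],[0,0,2,0],[0,0,3,0],[0,0,3,0],[0,0,3,0]],
  ],
)

```text
t: 28.87
tcp_pos: [0.4359, 0.008, 0.021]
tool_rot: [0.2, 0.98, -0.0, -0.0]
force: [-6.7, -1.7, 33.1]
finger_gap: -0.002
gripper_force: 16.7
```

The stop is reached (stiff rise to 33 N). I ease to a lighter hold, then let the pedal follow up under control.

Request:
drive_tool(
  deltas=[
    [[0,0,-1,0],[0,0,-1,0],[0,0,-1,0],[0,0,-1,0]],
  ],
)

```text
t: 29.2
tcp_pos: [0.4359, 0.008, 0.0213]
tool_rot: [0.2, 0.98, -0.0, -0.0]
force: [-5.9, -2.1, 24.3]
finger_gap: 0.003
gripper_force: 12.3
```

Request:
drive_tool(
  deltas=[
    [[0,0,-5,0],[0,0,-11,0],[0,0,-18,0],[0,0,-25,0],[0,0,-33,0]],
  ],
)

```text
t: 29.62
tcp_pos: [0.4382, 0.0077, 0.0532]
tool_rot: [0.2, 0.98, -0.0, 0.001]
force: [0.9, 0.2, -0.8]
finger_gap: -0.005
gripper_force: 0.0
```

Request:
drive_tool(
  deltas=[
    [[0,0,-20,0],[0,0,-50,0],[5,-30,-80,0],[10,-70,-100,0],[10,-110,-100,0]],
  ],
)

```text
t: 30.03
tcp_pos: [0.3861, -0.0878, 0.1555]
tool_rot: [0.198, 0.98, -0.001, 0.003]
force: [0.7, -1.3, 0.1]
finger_gap: -0.0
gripper_force: 0.0
```

Request:
drive_tool(
  deltas=[
    [[0,-40,0,0],[0,-80,0,0],[0,-80,0,0],[0,-80,0,0]],
  ],
)

```text
t: 30.37
tcp_pos: [0.3534, -0.1631, 0.1528]
tool_rot: [0.203, 0.979, -0.0, 0.0]
force: [-0.2, 0.7, 0.9]
finger_gap: 0.003
gripper_force: 0.0
```

Run:
```python
from h import *
ims={}
for n in("top","scene"):
    im=vision.snapshot(n);m=vision.camera_model(n);ims[n]=im
    for k in blobs(im,"red"): print(n,cv2.minAreaRect(np.float32(cast(m,k,.06)[:,:2])))
    for c,z in(("green",.056),("orange",.09),("blue",.016)):
        for k in blobs(im,c): print(n,c,circ(cast(m,k,z)).round(4))
a=cv2.resize(ims["top"][130:370,200:400],(400,480));b=cv2.resize(ims["scene"][160:340,220:370],(400,480))
cv2.imwrite("pics/end.png",np.hstack([a,b])[:,:,::-1])
```

```text
top ((0.4399275481700897, 0.0072618089616298676), (0.07196204364299774, 0.08460009098052979), 14.284562110900879)
top green [0.6123 0.0504 0.0482]
top orange [0.611  0.0523 0.0289]
top blue [ 0.4372 -0.1591  0.041 ]
top blue [0.6125 0.0515 0.0575]
top blue [ 0.8173 -0.2462  0.0831]
scene ((0.43576738238334656, 0.010004352778196335), (0.08427411317825317, 0.09001216292381287), 13.917889595031738)
scene green [0.6126 0.0517 0.0467]
scene orange [0.6129 0.0521 0.0304]
scene blue [ 0.8234 -0.2468  0.0828]
scene blue [0.6103 0.0524 0.0575]
scene blue [ 0.4472 -0.1604  0.0409]
```

```bash
python3 -c "
from station import manip
print(manip.sign_off())"
```

```text
the job is handed in; nothing more can be done
None
```

I stacked the flange, guide and collar on the post in order, pressed the pedal to its stop and let it spring back up, and handed the job in at about 30 s. The final camera measurements agree with this, but I viewed 12 pictures, two over the limit of 10.

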